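# Reseat a piston casting in the gate-cutting jig and clamp it again

## Robot

A 6-joint arm with a two-finger parallel gripper is mounted at the origin on a cart in front of the work surface, level with it; the furniture and walls round the work are solid. World frame = base frame: x ahead of the robot, y to its left, z up, the work surface at z = 0. Lengths are in m, angles in rad, forces in N, time in s.
With the tool pointing down it reaches from about 0.35 to 0.8 m from the base axis. Payload 7.3 kg.
Tool frame: the origin (TCP) lies at the very end of the fingers, on their centre line; the grasp point (between the pads) lies 19 mm behind it; z points along the fingers, y is the line along which they close (so a half turn about z gives the same grasp; the last joint's range is limited). The gripper opens to 85 mm and grips with 20 to 120 N. Pads are 22 mm wide; open, the fingers measure 114 mm over their backs; the gripper's body (76 mm by 85 mm) begins 54 mm behind the grasp point. The pads swing forward as they close: fully open they stand 13 mm farther back than shut.
Start: joints at [1.024, 0.342, 1.524, -0, 1.275, -0.146], TCP at [0.205, 0.483, 0.231] pointing down, gripper open.
Joint ranges: [-2.53, 2.53], [-0.77, 2.02], [0.04, 2.7], [-1, 4.14], [0.28, 2.66], [-3.11, 3.11]. Speed limits (rad/s): [2.57, 2.57, 3.14, 3.14, 3.14, 3.14].

## Interface

Orientations are given as a unit quaternion [w, x, y, z].
In Python, from cell import monitor, optics, order gives the robot as it stands.
- The arm moves only by the tool move_arm, never from a script. Its argument "commands" is a list that holds one entry, the list of rows, each a list of 5 numbers: the shift along the tool's x, y, z as a fraction of full scale, then the turn about the tool's z as a fraction of full scale, then the opening, from 0 (shut) to 1 (fully open). In form: [[[tx, ty, tz, turn, hand], ...]]. A call has 1 to 12 rows; each row shifts and turns the commanded pose from where the row before left it, along the tool's axes as they then stand; what a row does not reach is not made up. Full scale, the value 1, is 60 mm for a shift and 45 degrees for a turn. A row lasts 1/8 s, in which the tool goes at most 62.5 mm and 10.7 degrees, less where a joint would pass 70% of its speed; a pose out of reach is approached as far as the arm can. A call with a number of a shift or a turn outside -1 to 1 is refused whole. A call with a gripper value outside its range is refused whole. The fingers move at their own pace and stop on an object; the grip force is fixed at half the most. Time passes only in rows, so rows that do not move let the fingers close. It gives the time, the measured TCP pose, the force, the opening and the grip force at its end, in the units of the state.
- monitor.sense(): the state, without advancing time (a new reading comes with each control period).
- optics.grab_frame(name): name is "scene" or "top" or "wrist"; returns (picture, depth): 400x640x3 uint8, red, green, blue; 400x640 float32, m along the optical axis (not along the pixel's ray), 0 where there is no reading.
- optics.camera_params(name): a dict with "fov_y" (degrees; the focal length in pixels is half the picture's height over the tangent of half this angle, whatever the lens; pixels are square), "cx", "cy" (the principal point, pixels), "R" (3x3) and "t" (3): a world point X has camera coordinates R X + t; the wrist camera has in their place "tool_from_camera" (4x4, takes a point from camera to tool coordinates, whose origin is the TCP and whose axes are the flange's). Camera axes: x right, y down, z forward; pixel columns grow to the right and rows downward; lengths in m; the calibration is good to about 2 mm. A picture is of the moment at which its call begins: read the wrist's pose just before it. camera_params takes no time and is no camera call.
- order.job_done(): hands the job in; it is judged then, once.
The state is a dict: "time": time; "joints": joint angles; "joint_vel": joint speeds; "tau": joint torques, N m; "ee_pos": TCP position; "tool_rot": TCP orientation; "force": force on the tool from outside, world axes, zero at the start; "torque": the same for the moment, N m; "finger_gap": finger opening in m; "grip_force": force on a finger pad.
Only numpy, scipy, OpenCV 4.12 (cv2) and the standard library are available. Lean on these libraries where they do the work, as an engineer would, in place of code of your own. Each camera call takes 0.05 s, during which the arm holds its last target. There are 200 camera calls.

## Task

The piston casting in the gate-cutting jig was clamped short of the end stop, so the saw would cut its gate in the wrong place. Swing the toggle clamp's handle all the way back to open the clamp, push the casting by the foot of its gate until its crown is fully home against the end stop, then swing the handle over again until the clamp locks on it. Leave the casting lying in the jig and do not disturb the caliper, the bolts or the chalk on the bench.

Things in the scene. Friction and masses are not known exactly. Their poses are not given: they have to be found in the camera images.
- jig: Steel gate-cutting jig fixed to the bench, base plate 190 x 222 x 12 mm. Origin on the bench under the casting's place; x along the casting towards the end stop, y away from the clamp, z up. The casting is home when its origin is at x = 0, y = 0, z = 12 mm here. Side guides (tops 56 mm above the bench, x = -34 to +62 mm, inner faces at y = +-43 mm) leave the piston 2 mm on each side.
- stop_face (a point): Middle of the end stop's face, a dark steel block 74 mm wide, its top 64 mm above the bench; the face is at x = +67 mm of the jig, 38 mm above the bench.
- casting: Grey aluminium piston casting with its gate still on, on its side in the jig, 134 mm long, 0.38 kg. Origin under its middle, on its underside; x along its axis. The round piston (83 mm diameter, 50 mm long) is at +x, its flat crown at x = +67 mm; the gate arm, 30 mm wide, runs to -x and ends in an upright T foot 38 mm wide, 61 mm high, 15 mm thick, outer face at x = -67 mm.
- gate_foot (a point): Middle of the outer (-x) face of the casting's T foot, 30 mm above the casting's underside: the place to push, along the jig's +x. Unclamped it slides with 3 to 10 N, more where it rubs on a guide; 20 N against the stop is safe.
- clamp_pivot (a point): Pivot of the clamp's arm on the jig's bracket: at x = +35, y = -94, z = 125 mm of the jig. The clamp stands on a grey riser at the jig's -y side and moves in the upright plane x = +35 mm of the jig.
- clamp_arm (a joint): Lift of the clamp's arm about its pivot (rad): about 0.06 when locked on a casting, grows as the arm lifts, 0.95 fully open, where it stays by itself. The arm, 17 mm wide, reaches 104 mm from its pivot towards jig +y and carries a spindle with a rubber foot 94 mm out.
- clamp_handle (a joint): Angle of the handle relative to the arm (rad); a link couples the two. 0 when locked against its stop, about 0.17 at dead centre, 0.45 when the foot lifts off, back to 0.31 fully open. Once it is past dead centre it pulls itself to 0 and stays.
- handle_tip (a point): Top end of the clamp's handle, on its axis, 136 mm from handle_pivot; the grip is black, round, 20 mm thick, 80 mm long. It turns in the clamp's plane. Locked: upright (7 degrees to jig +y), tip at jig y = -52, z = 255 mm. Fully open: leaning 62 degrees to jig -y, tip at y = -194, z = 205 mm. Push it sideways near the tip, -y to open, +y to close; either takes some 5 N, 20 N at the stops is safe.
- handle_pivot (a point): The handle's pivot on the clamp's arm (it rises with the arm). The line from it to handle_tip is the handle's axis.
- clamp_foot: Sprung rubber foot of the clamp's spindle, 19 mm in diameter; origin at the middle of its underside. Locked, it presses on the top of the piston with about 19 N.
- vernier: steel vernier caliper, about 200 mm long, flat on the bench left of the jig
- chalk: stick of white chalk, 60 mm, on the bench beside the jig
- bolt: bolt, 58 mm long, on the bench to the right beyond the jig (the farther of two)

How it is judged:
By the outcome, as a careful person would: the job done as asked, in the order asked, and still so for the second after the job is handed in, with the robot touching nothing.
It also fails if it takes over 59 s, if anything falls off the work surface, if the arm or the gripper's body presses on something with over 40 N, if the wrist force passes 120 N, or if a joint passes its speed limit or range.

## Working session

There is one attempt and no reset: what is moved stays moved. The work goes in short steps, Python scripts to look and compute and a tool call to move; the robot and the scene stay as the last step left them, time stands still between calls to the robot, and variables do not carry over. Pictures are saved under pics/ and viewed, at most 10 in all, crops included, and the job is handed in when it is done.

Besides the shell and the picture viewer there is one more tool, called after "Request:" as a command line: name --argument value ..., lists and objects as JSON in quotes. move_arm: Moves the arm, as the interface text tells. Shift numbers are shares of 60 mm and turn numbers shares of 45 degrees, none past 1 either way. Its arguments: {"type":"object","properties":{"commands":{"type":"array"}},"required":["commands"]}

```bash
mkdir -p pics; ls; python3 - <<'E'
from cell import monitor, optics, order
import cv2,numpy as np
s=monitor.sense();print({k:np.round(v,3).tolist() for k,v in s.items()})
for n in("scene","top"):
    p,d=optics.grab_frame(n);cv2.imwrite(f"pics/{n}0.png",p[:,:,::-1]);np.save(f"pics/{n}0.npy",d)
    c=optics.camera_params(n);print(n,c)
print(optics.camera_params("wrist"))
E
```

```text
pics
{'time': 0.0, 'joints': [1.024, 0.343, 1.525, 0.0, 1.275, -0.146], 'joint_vel': [-0.0, -0.0, 0.001, -0.0, -0.0, -0.0], 'tau': [0.001, -43.365, -24.603, 0.0, 0.008, 0.0], 'ee_pos': [0.205, 0.483, 0.231], 'tool_rot': [-0.0, 0.199, 0.98, -0.001], 'force': [0.17, -0.213, 0.073], 'torque': [0.012, -0.005, -0.014], 'grip_force': 0.0, 'finger_gap': 0.086}
scene {'fov_y': 43.540289459484235, 'cx': 320.19220430421257, 'cy': 195.82394707390893, 'R': array([[ 0.56417801, -0.82546966,  0.01740736],
       [-0.62964748, -0.44378742, -0.63764942],
       [ 0.53408542,  0.34878727, -0.77012999]]), 't': array([-0.37861736,  0.46935097,  0.88666686])}
top {'fov_y': 50.89771461259143, 'cx': 320.4155358878692, 'cy': 194.496774958421, 'R': array([[ 0.1536264 , -0.98811148,  0.00588488],
       [-0.96649495, -0.15149965, -0.20720852],
       [ 0.20563668,  0.02614499, -0.9782791 ]]), 't': array([-0.1222901 ,  0.60996989,  1.2029197 ])}
{'fov_y': 67.71314567266182, 'cx': 319.0343441923595, 'cy': 199.16667358686774, 'tool_from_camera': array([[ 6.44998862e-04, -9.49199960e-01, -3.14672876e-01,
         8.15277853e-02],
       [ 9.99999100e-01,  9.82487747e-04, -9.13898435e-04,
        -3.70969860e-04],
       [ 1.17663460e-03, -3.14672004e-01,  9.49199740e-01,
        -1.42874524e-01],
       [ 0.00000000e+00,  0.00000000e+00,  0.00000000e+00,
         1.00000000e+00]])}
```

View pics/scene0.png

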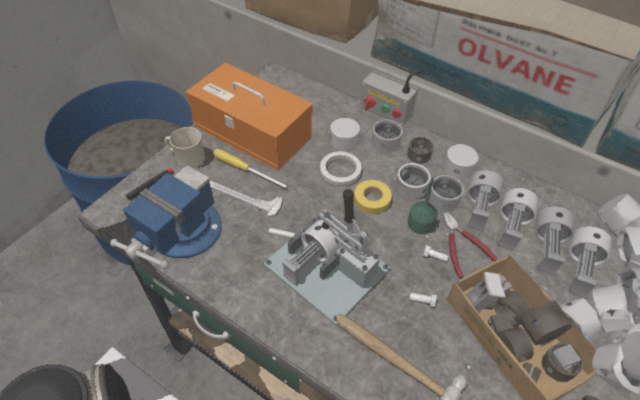

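View pics/top0.png

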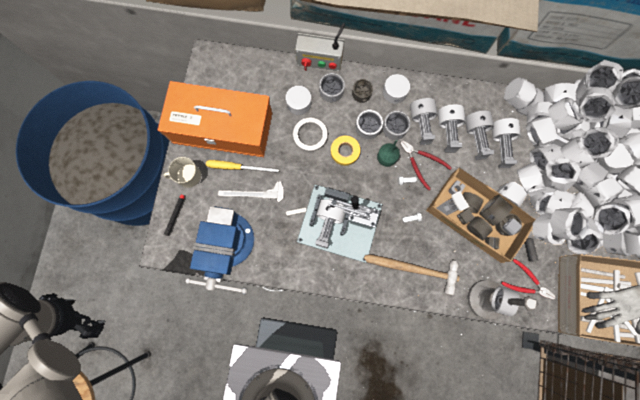

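The scene shows the jig around (328,262) with the black upright handle at (349,205). In the top view the plate is around (340,223), with the gate toward the robot and the clamp on the right. Next I'll enlarge both and get the plate's pose and heights.

```bash
cat > h.py <<'E'
import numpy as np,cv2
from cell import monitor, optics, order
def f(c,h=400): return h/2/np.tan(np.radians(c['fov_y'])/2)
def cloud(n,d):
    c=optics.camera_params(n);v,u=np.mgrid[:400,:640]
    P=np.stack([(u-c['cx'])/f(c)*d,(v-c['cy'])/f(c)*d,d],-1)
    return (P-c['t'])@c['R']   # world
def ray(n,u,v,z):
    c=optics.camera_params(n);o=-c['R'].T@c['t'];k=c['R'].T@np.array([(u-c['cx'])/f(c),(v-c['cy'])/f(c),1])
    return o+k*(z-o[2])/k[2]
def proj(n,X):
    c=optics.camera_params(n);p=c['R']@np.asarray(X)+c['t'];return f(c)*p[0]/p[2]+c['cx'],f(c)*p[1]/p[2]+c['cy']
E
python3 - <<'E'
from h import *
for n,(x0,y0,w,h),k in(("scene",(255,180,145,145),4),("top",(285,170,110,100),5)):
    p=cv2.imread(f"pics/{n}0.png");d=np.load(f"pics/{n}0.npy")
    cv2.imwrite(f"pics/{n}0c.png",cv2.resize(p[y0:y0+h,x0:x0+w],None,fx=k,fy=k,interpolation=cv2.INTER_CUBIC))
    W=cloud(n,d);hsv=cv2.cvtColor(p,cv2.COLOR_BGR2HSV)
    m=np.zeros((400,640),bool);m[y0:y0+h,x0:x0+w]=1
    print(n,"bench z",np.median(W[y0:y0+h,x0:x0+w,2][abs(W[y0:y0+h,x0:x0+w,2])<.008]))
    pl=m&(abs(W[...,2]-.012)<.008)&(hsv[...,1]>18)&(hsv[...,0]>75)&(hsv[...,0]<105)
    pl=cv2.morphologyEx(pl.astype(np.uint8),cv2.MORPH_OPEN,np.ones((2,2)))>0
    print(pl.sum(),"plate z",np.median(W[pl][:,2]))
    v,u=np.nonzero(pl)
    Q=np.array([ray(n,a,b,.012) for a,b in zip(u,v)])[:,:2].astype(np.float32)
    r=cv2.minAreaRect(Q);print(r,cv2.boxPoints(r))
    bl=m&(p.max(2)<60)&(W[...,2]>.17)&(d>0);print("handle pts",bl.sum());B=W[bl]
    if len(B):print(B[B[:,2].argsort()][::max(1,len(B)//12)].round(3))
E
```

```text
scene bench z 0.00042275717122855575
0 plate z nan
  return _methods._mean(a, axis=axis, dtype=dtype,
  ret = ret.dtype.type(ret / rcount)
Traceback (most recent call last):
IndexError: too many indices for array: array is 1-dimensional, but 2 were indexed
```

View pics/scene0c.png

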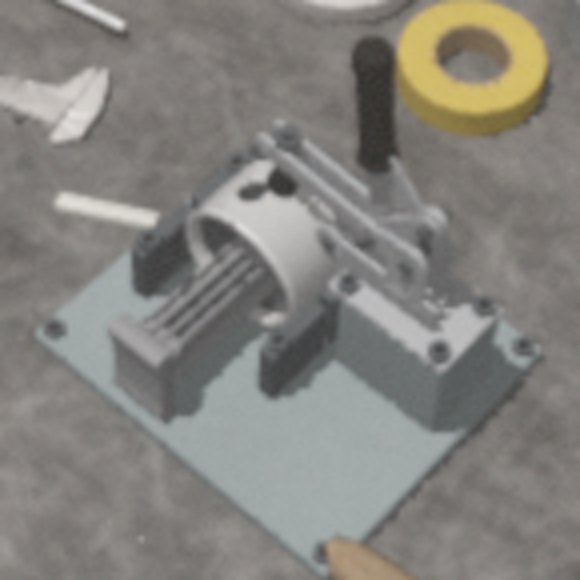

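The scene crop shows the plate's left, right and bottom corners at full-frame (265,262), (390,267) and (336,324). The handle is black from (348,190) to (349,222), and the gate foot is at about (290,275).

```bash
python3 - <<'E'
from h import *
p=cv2.imread("pics/scene0.png");print(cv2.cvtColor(p,cv2.COLOR_BGR2HSV)[290:296:3,330:345:5].tolist())
for n,(x0,y0,w,h),k in(("scene",(255,180,145,145),4),("top",(285,170,110,100),5)):
    p=cv2.imread(f"pics/{n}0.png");d=np.load(f"pics/{n}0.npy")
    cv2.imwrite(f"pics/{n}0c.png",cv2.resize(p[y0:y0+h,x0:x0+w],None,fx=k,fy=k,interpolation=cv2.INTER_CUBIC))
    W=cloud(n,d);I=p.astype(int)
    m=np.zeros((400,640),bool);m[y0:y0+h,x0:x0+w]=1
    pl=m&(abs(W[...,2]-.012)<.01)&(I[...,1]-I[...,2]>8)
    pl=cv2.morphologyEx(pl.astype(np.uint8),cv2.MORPH_OPEN,np.ones((2,2)))>0
    print(n,pl.sum(),"plate z",np.median(W[pl][:,2]) if pl.any() else 0)
    v,u=np.nonzero(pl)
    if len(v):
        Q=np.array([ray(n,a,b,.012) for a,b in zip(u,v)])[:,:2].astype(np.float32)
        r=cv2.minAreaRect(Q);print(r,cv2.boxPoints(r))
    bl=m&(p.max(2)<60)&(W[...,2]>.16)&(d>0);print("handle pts",bl.sum());B=W[bl]
    if len(B):print(B[B[:,2].argsort()][::max(1,len(B)//10)].round(3).tolist())
for q in((265,262.5),(390.5,267.5),(336,324.5)):print(ray("scene",*q,.012).round(3))
E
```

```text
[[[90, 11, 167], [86, 10, 173], [86, 12, 169]], [[93, 13, 171], [90, 10, 171], [86, 12, 171]]]
scene 34 plate z 0.012496460538672184
((0.47914859652519226, -0.10131699591875076), (0.08147209882736206, 0.18922054767608643), 18.89313507080078) [[ 0.40997207 -0.02499443]
 [ 0.47124246 -0.20402054]
 [ 0.5483251  -0.17763956]
 [ 0.48705474  0.00138655]]
handle pts 140
[[0.577, -0.131, 0.18], [0.575, -0.125, 0.189], [0.578, -0.129, 0.196], [0.578, -0.131, 0.203], [0.58, -0.134, 0.209], [0.575, -0.127, 0.216], [0.577, -0.13, 0.222], [0.578, -0.126, 0.231], [0.576, -0.123, 0.237], [0.575, -0.125, 0.246]]
top 2090 plate z 0.012774018545736865
((0.5512219071388245, -0.10092060267925262), (0.2203420102596283, 0.18876823782920837), 82.11338806152344) [[ 0.44261363 -0.19709882]
 [ 0.62959635 -0.22300029]
 [ 0.6598302  -0.00474238]
 [ 0.47284746  0.02115908]]
handle pts 74
[[0.575, -0.134, 0.183], [0.573, -0.124, 0.199], [0.574, -0.126, 0.212], [0.573, -0.122, 0.226], [0.577, -0.128, 0.241], [0.578, -0.114, 0.251], [0.58, -0.114, 0.254], [0.579, -0.111, 0.255], [0.591, -0.12, 0.256], [0.582, -0.113, 0.256], [0.588, -0.12, 0.258]]
[0.478 0.02  0.012]
[ 0.63  -0.221  0.012]
[ 0.444 -0.195  0.012]
```

View pics/top0c.png

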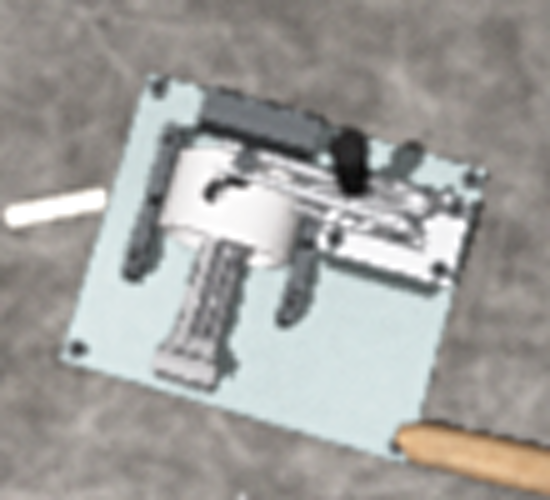

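The top crop confirms the layout: the gate foot is at (322,243), the stop block at (337,195), and the black handle at (355,200) on the clamp's right-hand side. Next I'll find the jig's origin from the guides, stop, handle and foot.

```bash
python3 - <<'E'
from h import *
ex=np.array([.9905,-.1373]);ey=np.array([.1373,.9905]);c0=np.array([.5512,-.1009])
for n in("scene","top"):
    d=np.load(f"pics/{n}0.npy");W=cloud(n,d).reshape(-1,3);I=cv2.imread(f"pics/{n}0.png").reshape(-1,3)
    x=(W[:,:2]-c0)@ex*1000;y=(W[:,:2]-c0)@ey*1000;z=W[:,2]*1000
    m=(abs(x)<110)&(abs(y)<125)&(d.ravel()>0)
    q=lambda a:np.percentile(a,[2,10,50,90,98]).round(1).tolist()
    def show(t,k):
        if k.sum()>3: print(n,t,k.sum(),"x",q(x[k]),"y",q(y[k]),"z",q(z[k]))
    dark=I.max(1)<115
    show("stop",m&dark&(z>60)&(z<68)&(x>40)&(y<95))
    show("guideL",m&dark&(z>51)&(z<60)&(y>60)&(x<55))
    show("guideR",m&dark&(z>51)&(z<60)&(y<50)&(y>-30)&(x<30))
    show("foot",m&(x<-20)&(z>66)&(z<78)&(y>-20))
    show("footface",m&(x<-40)&(z>25)&(z<66)&(y>0))
    show("piston",m&(z>85)&(z<100)&(y>0)&(y<90))
    show("handle",m&(I.max(1)<60)&(z>190))
    show("tip",m&(I.max(1)<60)&(z>248))
E
```

```text
scene stop 21 x [41.3, 43.5, 48.0, 53.1, 80.3] y [-96.8, -96.1, 83.9, 89.2, 90.0] z [60.5, 61.2, 62.4, 65.1, 66.3]
scene guideL 99 x [-33.7, -30.4, -3.5, 42.3, 51.6] y [72.6, 80.4, 85.4, 90.4, 92.6] z [52.1, 52.9, 55.9, 59.3, 59.7]
scene guideR 289 x [-83.7, -57.7, -19.4, 7.4, 17.1] y [-16.9, -15.3, 24.5, 40.9, 46.3] z [51.2, 52.3, 55.8, 58.9, 59.7]
scene foot 113 x [-86.8, -85.9, -80.9, -74.7, -72.7] y [19.3, 20.9, 36.1, 52.7, 56.5] z [66.9, 68.7, 72.5, 74.8, 76.7]
scene footface 329 x [-85.2, -84.0, -64.4, -44.6, -40.9] y [18.6, 20.6, 32.1, 49.0, 52.7] z [26.1, 32.9, 53.7, 61.7, 63.6]
scene piston 370 x [-2.9, -0.0, 17.4, 37.7, 42.8] y [8.4, 15.3, 30.9, 57.5, 62.8] z [85.3, 86.7, 91.5, 95.9, 98.2]
scene handle 123 x [24.7, 25.5, 28.2, 32.8, 33.9] y [-29.2, -27.7, -23.2, -17.7, -15.0] z [192.6, 196.0, 221.2, 245.8, 251.5]
scene tip 8 x [24.4, 25.2, 28.1, 31.5, 31.8] y [-24.0, -23.7, -22.0, -18.5, -17.9] z [248.9, 249.3, 251.1, 251.9, 252.6]
top stop 34 x [47.9, 51.5, 68.2, 86.1, 87.0] y [2.1, 7.2, 42.3, 81.0, 84.6] z [60.6, 61.0, 63.1, 66.4, 67.2]
top guideL 32 x [-31.2, -24.8, 7.2, 46.1, 52.5] y [80.8, 81.3, 82.8, 87.2, 88.2] z [52.3, 53.3, 56.5, 59.0, 59.9]
top guideR 38 x [-52.6, -35.0, -14.8, 17.1, 26.5] y [-16.6, -15.9, -8.8, 31.4, 32.2] z [51.8, 52.6, 55.4, 58.7, 59.4]
top foot 61 x [-86.1, -85.2, -79.5, -73.8, -57.8] y [20.2, 23.6, 37.6, 53.0, 56.6] z [68.0, 70.0, 73.1, 75.7, 77.2]
top footface 114 x [-84.7, -80.1, -58.2, -44.2, -41.2] y [22.4, 25.1, 37.0, 49.3, 52.1] z [27.5, 36.7, 58.0, 63.4, 65.2]
top piston 221 x [-2.3, 0.8, 15.4, 40.8, 44.6] y [11.3, 16.2, 34.9, 60.2, 65.1] z [85.5, 86.7, 92.2, 96.4, 97.9]
top handle 69 x [24.8, 25.7, 29.4, 38.3, 41.8] y [-27.8, -24.2, -16.5, -9.2, -5.7] z [198.5, 208.1, 252.6, 257.2, 258.3]
top tip 44 x [24.8, 25.9, 32.3, 40.2, 42.2] y [-21.6, -19.5, -13.8, -8.0, -5.3] z [250.1, 251.3, 255.2, 257.7, 258.6]
```

Request:
move_arm --commands '[[[0,0,-0.75,-0.17,0],[0,0,-0.75,-0.17,0],[-0.6,-0.65,0,0,0],[-0.6,-0.65,0,0,0],[-0.6,-0.65,0,0,0],[-0.6,-0.65,0,0,0],[-0.6,-0.65,0,0,0],[-0.6,-0.65,0,0,0],[-0.6,-0.65,0,0,0],[-0.6,-0.65,0,0,0],[-0.6,-0.65,0,0,0],[0,0,0,0,0]]]'

```text
time: 1.6
ee_pos: [0.4804, 0.0896, 0.3203]
tool_rot: [-0.001, 0.069, 0.998, -0.0]
force: [-0.2, 0.6, 0.1]
finger_gap: -0.0002
grip_force: 0.0
```

Request:
move_arm --commands '[[[-0.55,-0.61,0,0,0],[-0.55,-0.61,0,0,0],[-0.55,-0.61,0,0,0],[-0.54,-0.6,0,0,0],[0,0,0.45,0,0],[0,0,0.45,0,0],[0,0,0.45,0,0],[0,0,0,0,0],[0,0,0,0,0]]]'

```text
time: 2.72
ee_pos: [0.5903, -0.0691, 0.2415]
tool_rot: [0.001, 0.066, 0.998, -0.0]
force: [-0.4, -1.4, 0.3]
finger_gap: -0.0001
grip_force: 0.0
```

```bash
cat >> h.py <<'E'
EX=np.array([.9905,-.1373]);EY=np.array([.1373,.9905]);O=np.array([.5564,-.0633])
def jig(p): p=np.asarray(p);r=(p[...,:2]-O);return np.stack([r@EX,r@EY,p[...,2]],-1)*1000
def snap(n,name,box,k):
    p,d=optics.grab_frame(n);x0,y0,w,h=box
    cv2.imwrite(f"pics/{name}.png",cv2.resize(p[y0:y0+h,x0:x0+w,::-1],None,fx=k,fy=k,interpolation=cv2.INTER_CUBIC));return p[:,:,::-1],d
E
python3 - <<'E'
from h import *
s=monitor.sense();print(jig(s['ee_pos']).round(1))
snap("scene","s1",(255,120,145,145),4)
E
```

```text
[ 34.4  -1.1 241.5]
```

View pics/s1.png

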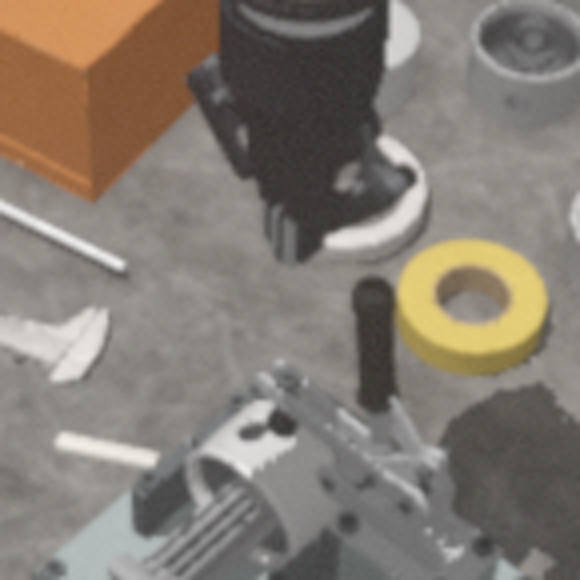

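The gripper stands left (+y) of the handle, clear of it. Now I'll push it in the −y direction.

Request:
move_arm --commands '[[[0,-0.2,0,0,0],[0,-0.2,0,0,0],[0,-0.15,0,0,0],[0,-0.15,0,0,0],[0,-0.15,0,0,0],[0,-0.15,0,0,0]]]'

```text
time: 3.52
ee_pos: [0.5817, -0.1299, 0.2402]
tool_rot: [-0.0, 0.067, 0.998, 0.0]
force: [0.2, 0.2, -0.2]
finger_gap: 0.0002
grip_force: 0.0
```

Request:
move_arm --commands '[[[0,-0.15,0,0,0],[0,-0.15,0,0,0],[0,-0.15,0,0,0],[0,-0.15,0,0,0]]]'

```text
time: 4.03
ee_pos: [0.577, -0.1652, 0.2403]
tool_rot: [-0.0, 0.067, 0.998, 0.0]
force: [-0.3, 2.4, 0.0]
finger_gap: 0.0002
grip_force: 0.7
```

```bash
python3 - <<'E'
from h import *
s=monitor.sense();print(jig(s['ee_pos']).round(1),s['force'])
snap("scene","s2",(265,130,145,145),4)
E
```

```text
[ 34.4 -98.1 240.3] [-0.2663388   2.36002556  0.04665143]
```

View pics/s2.png

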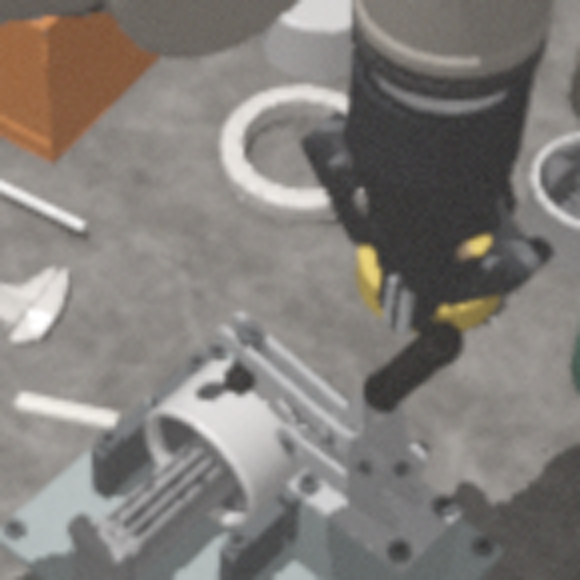

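The handle is leaning about 40° toward −y, with the fingers behind its tip at (450,330). The arm has barely lifted. I'll continue down along the arc.

Request:
move_arm --commands '[[[0,-0.15,0.06,0,0],[0,-0.15,0.08,0,0],[0,-0.15,0.1,0,0],[0,-0.15,0.1,0,0]]]'

```text
time: 4.58
ee_pos: [0.5724, -0.2013, 0.2199]
tool_rot: [0.0, 0.067, 0.998, -0.0]
force: [0.2, -0.0, 5.5]
finger_gap: 0.0001
grip_force: 2.3
```

```bash
cat >> h.py <<'E'
def look(name,hmin=170):
    s=monitor.sense();print("tcp",jig(s['ee_pos']).round(1),"F",np.round(s['force'],1))
    p,d=snap("scene",name,(265,150,155,145),4)
E
python3 - <<'E'
from h import *
look("s3")
E
```

```text
tcp [  34.8 -134.5  219.9] F [ 0.2 -0.   5.5]
```

Request:
move_arm --commands '[[[0,-0.12,0.08,0,0],[0,-0.12,0.09,0,0],[0,-0.12,0.09,0,0],[0,0,0,0,0]]]'

```text
time: 5.12
ee_pos: [0.569, -0.2226, 0.2036]
tool_rot: [-0.0, 0.067, 0.998, 0.0]
force: [0.1, -0.4, 0.5]
finger_gap: 0.0001
grip_force: 0.3
```

```bash
python3 - <<'E'
from h import *
look("s4")
E
```

```text
tcp [  34.4 -156.1  203.6] F [ 0.1 -0.4  0.5]
```

View pics/s4.png

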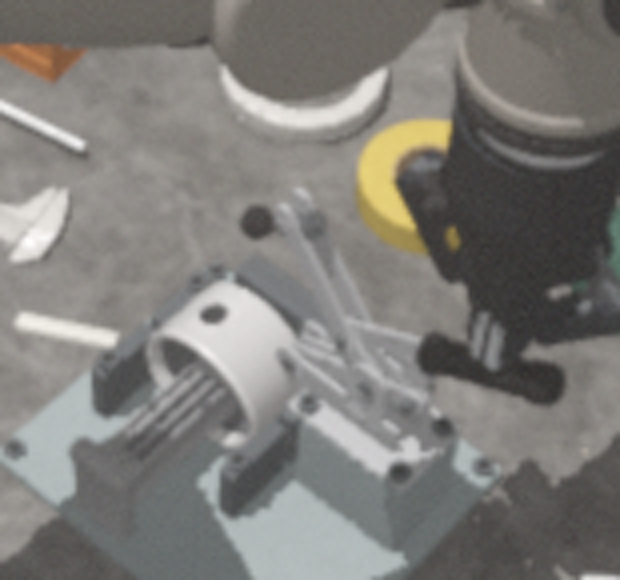

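The clamp arm is up, with its rubber foot at (258,222), and the handle is lying back under the fingers at (490,365). I'll press on gently until I reach the open stop.

Request:
move_arm --commands '[[[0,-0.1,0.06,0,0],[0,-0.1,0.06,0,0],[0,0,0,0,0]]]'

```text
time: 5.55
ee_pos: [0.5684, -0.2294, 0.1979]
tool_rot: [0.0, 0.066, 0.998, 0.004]
force: [-0.2, 18.1, 11.4]
finger_gap: -0.0001
grip_force: 8.8
```

Request:
move_arm --commands '[[[0,0.05,-0.3,0,0],[0,0.05,-0.8,0,0],[0.9,0,0,0,0],[0.9,0,0,0,0],[0.85,0.3,0,0,0],[0,0.8,0,0,0],[0,0.8,0,0,0],[0,0.7,0,0,0],[0,0,0,0,0]]]'

```text
time: 6.68
ee_pos: [0.4317, -0.0501, 0.2629]
tool_rot: [-0.0, 0.065, 0.998, 0.0]
force: [0.4, 0.5, 0.2]
finger_gap: -0.0002
grip_force: 0.0
```

```bash
python3 - <<'E'
from h import *
look("s5")
p,d=optics.grab_frame("top");cv2.imwrite("pics/t5.png",p[:,:,::-1])
for n in("top","scene"):
    p,d=optics.grab_frame(n);J=jig(cloud(n,d)).reshape(-1,3);I=p.reshape(-1,3)
    x,y,z=J.T
    m=(d.ravel()>0)
    k=m&(abs(x-35)<25)&(y<-90)&(y>-215)&(z>150)&(z<240)&(I.max(1)<60);B=J[k]
    print(n,k.sum(),B[B[:,1].argsort()][::max(1,k.sum()//8)].round(0).tolist())
    k=m&(abs(x+75)<22)&(abs(y)<30)&(z>66)&(z<78)
    if k.sum()>5:print("foot",k.sum(),np.percentile(x[k],[2,50,98]).round(1),np.percentile(y[k],[2,50,98]).round(1))
E
```

```text
tcp [-125.3   -4.   262.9] F [0.4 0.5 0.2]
top 184 [[37.0, -195.0, 204.0], [35.0, -185.0, 215.0], [29.0, -177.0, 207.0], [27.0, -168.0, 200.0], [33.0, -158.0, 198.0], [40.0, -149.0, 192.0], [27.0, -140.0, 184.0], [33.0, -131.0, 181.0]]
scene 33 [[28.0, -195.0, 205.0], [37.0, -193.0, 207.0], [33.0, -192.0, 207.0], [24.0, -191.0, 208.0], [28.0, -171.0, 194.0], [24.0, -163.0, 193.0], [29.0, -155.0, 187.0], [27.0, -134.0, 172.0], [25.0, -128.0, 172.0]]
foot 108 [-87.  -81.3 -74.5] [-20.2  -2.9  16. ]
```

View pics/s5.png

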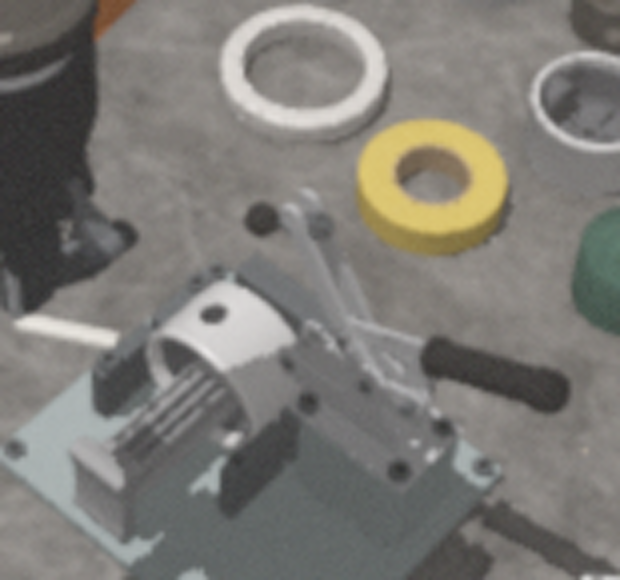

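The clamp is fully open, with the tip measured at y=-195, z=205. The foot's face is at jig x≈-86, about 19 mm short. Now I'll go down behind the foot.

Request:
move_arm --commands '[[[0,0.04,0.6,0,0],[0,0,0.9,0,0],[0,0,0.9,0,0],[0,0,0.9,0,0],[0,0,0.48,0,0],[0,0,0,0,0],[-0.2,0,0,0,0],[-0.1,0,0,0,0],[0,0,0,0,0]]]'

```text
time: 8.0
ee_pos: [0.4514, -0.0524, 0.0373]
tool_rot: [0.001, 0.067, 0.998, -0.0]
force: [0.1, 0.4, -0.6]
finger_gap: -0.0001
grip_force: 0.0
```

```bash
python3 - <<'E'
from h import *
look("s6")
E
```

```text
tcp [-105.5   -3.6   37.3] F [ 0.1  0.4 -0.6]
```

Request:
move_arm --commands '[[[0,0.05,0.06,0,0],[-0.06,0,0,0,0],[-0.06,0,0,0,0],[-0.06,0,0,0,0],[-0.06,0,0,0,0],[0,0,0,0,0]]]'

```text
time: 8.8
ee_pos: [0.465, -0.0511, 0.0327]
tool_rot: [0.0, 0.067, 0.998, 0.0]
force: [-0.3, 0.3, -0.6]
finger_gap: -0.0002
grip_force: 0.0
```

Request:
move_arm --commands '[[[-0.06,0,0,0,0],[-0.06,0,0,0,0],[0,0,0,0,0]]]'

```text
time: 9.18
ee_pos: [0.4725, -0.0521, 0.0327]
tool_rot: [0.001, 0.067, 0.998, -0.0]
force: [-0.8, 0.2, 0.3]
finger_gap: -0.0004
grip_force: 0.0
```

Request:
move_arm --commands '[[[-0.06,0,0,0,0],[-0.06,0,0,0,0]]]'

```text
time: 9.43
ee_pos: [0.4783, -0.0527, 0.0326]
tool_rot: [-0.001, 0.067, 0.998, 0.0]
force: [-11.1, 1.7, 6.4]
finger_gap: -0.0
grip_force: 0.0
```

```bash
cat >> h.py <<'E'
def cast():
    for n in("top","scene"):
        p,d=optics.grab_frame(n);x,y,z=jig(cloud(n,d)).reshape(-1,3).T
        k=(d.ravel()>0)&(abs(x+72)<26)&(abs(y)<26)&(z>67)&(z<78)&(p.reshape(-1,3).max(1)>70)
        if k.sum()>5:print(n,"foot",k.sum(),"x",np.percentile(x[k],[2,10,50,90,98]).round(1),"y",np.percentile(y[k],[2,50,98]).round(1))
        k=(d.ravel()>0)&(abs(x-35)<60)&(abs(y)<30)&(z>86)&(z<100)
        if k.sum()>5:print(n,"piston",k.sum(),"x",np.percentile(x[k],[2,10,50,90,98]).round(1))
E
python3 - <<'E'
from h import *
look("s7");cast()
E
```

```text
tcp [-78.8  -0.2  32.6] F [-11.1   1.7   6.4]
top piston 225 x [17.9 20.6 36.6 62.1 65.4]
scene foot 11 x [-90.3 -89.  -86.1 -58.9 -58.8] y [-15.6  -6.6   4. ]
scene piston 392 x [17.6 20.2 41.2 60.4 64.5]
```

Request:
move_arm --commands '[[[-0.02,0,0,0,0],[0,0,0,0,0],[0,0,0,0,0]]]'

```text
time: 9.95
ee_pos: [0.4782, -0.0525, 0.0322]
tool_rot: [-0.002, 0.067, 0.998, 0.0]
force: [-8.0, 0.8, 2.4]
finger_gap: 0.0003
grip_force: 0.0
```

```bash
python3 - <<'E'
from h import *
look("s8");cast()
E
```

```text
tcp [-78.9  -0.   32.2] F [-8.   0.8  2.4]
top piston 227 x [17.5 20.6 36.1 61.6 65.5]
scene foot 12 x [-89.8 -89.6 -88.1 -59.4 -57.3] y [-13.9   0.9  23.2]
scene piston 387 x [17.3 20.5 41.1 60.6 64.7]
```

View pics/s8.png

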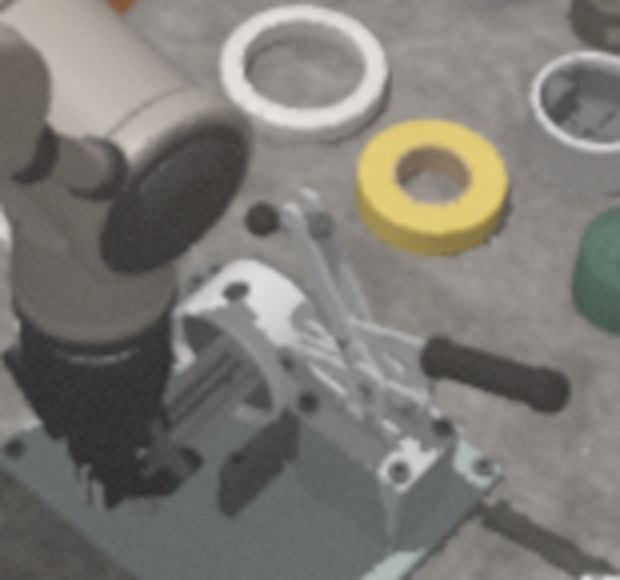

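The casting has advanced, and its piston is against the stop block. I'll firm up the push once to make sure it's home.

Request:
move_arm --commands '[[[-0.03,0,0,0,0],[-0.03,0,0,0,0],[0,0,0,0,0]]]'

```text
time: 10.48
ee_pos: [0.4782, -0.0521, 0.0317]
tool_rot: [-0.006, 0.067, 0.998, 0.001]
force: [-18.9, 2.4, 8.4]
finger_gap: 0.0
grip_force: 0.0
```

Home: 19 N with no movement. I'll back off and go around to the handle's far side, turning the tool 90° so a flat finger edge pushes.

Request:
move_arm --commands '[[[0.2,0,0,0,0],[0.25,0,0,0,0],[0,0,-0.7,0,0],[0,0,-0.9,0,0],[0,0,-0.9,0,0],[0,0,-0.9,0,0],[0,0,-0.8,0,0],[0,-0.9,0,0,0],[0,-0.9,0,0,0],[0,-0.9,0,0,0],[0,-0.9,0,0,0],[0,-0.5,0,0,0]]]'

```text
time: 11.98
ee_pos: [0.424, -0.2968, 0.2849]
tool_rot: [0.001, 0.068, 0.998, -0.001]
force: [0.5, 0.1, -0.3]
finger_gap: -0.0001
grip_force: 0.0
```

Request:
move_arm --commands '[[[0,0,0,-0.2,0],[0,0,0,-0.2,0],[0,0,0,-0.2,0],[0,0,0,-0.2,0],[0,0,0,-0.2,0],[0,0,0,-0.2,0],[0,0,0,-0.2,0],[0,0,0,-0.2,0],[0,0,0,-0.2,0],[0,0,0,-0.2,0],[0,0,0,0,0]]]'

```text
time: 13.35
ee_pos: [0.4927, -0.157, 0.2628]
tool_rot: [-0.073, -0.57, 0.818, -0.043]
force: [0.0, 0.4, 0.5]
finger_gap: -0.0001
grip_force: 0.0
```

```bash
python3 - <<'E'
from h import *
s=monitor.sense();print(jig(s['ee_pos']).round(1),np.round(s['tool_rot'],3),np.round(s['joints'],2),np.round(s['force'],1))
cast()
E
```

```text
[ -50.3 -101.5  262.8] [-0.073 -0.57   0.818 -0.043] [-0.35  0.32  1.47 -0.17  1.36 -3.1 ] [0.  0.4 0.5]
top foot 60 x [-66.  -65.2 -59.6 -54.  -52.7] y [-18.5  -0.2  17.3]
scene foot 101 x [-66.4 -65.2 -61.1 -55.3 -52.7] y [-19.2  -1.5  17.1]
scene piston 209 x [17.2 18.7 27.9 39.7 43.4]
```

Joint 6 hit its limit and the pose drifted, though nothing was touched and the casting still reads home. I'll turn back.

Request:
move_arm --commands '[[[0,0,0,0.2,0],[0,0,0,0.2,0],[0,0,0,0.2,0],[0,0,0,0,0]]]'

```text
time: 13.95
ee_pos: [0.4916, -0.1608, 0.2636]
tool_rot: [-0.061, -0.36, 0.929, -0.059]
force: [0.2, 0.1, 0.6]
finger_gap: 0.0001
grip_force: 0.0
```

```bash
python3 - <<'E'
from h import *
s=monitor.sense();print(jig(s['ee_pos']).round(1),np.round(s['tool_rot'],3),np.round(s['joints'],2),np.round(s['force'],1))
E
```

```text
[ -50.8 -105.5  263.6] [-0.061 -0.36   0.929 -0.059] [-0.36  0.32  1.47 -0.17  1.36 -2.63] [0.2 0.1 0.6]
```

Request:
move_arm --commands '[[[0,0,0,0.2,0],[0,0,0,0.2,0],[0,0,0,0.2,0],[0,0,0,0.2,0],[0,0,0,0.2,0],[0,0,0,0.2,0],[0,0,0,0.2,0],[0,0,0,0.2,0]]]'

```text
time: 14.95
ee_pos: [0.4916, -0.1604, 0.2634]
tool_rot: [-0.015, 0.256, 0.963, -0.083]
force: [-0.3, 0.2, -0.6]
finger_gap: -0.0001
grip_force: 0.0
```

Request:
move_arm --commands '[[[0,0,0,0.2,0],[0,0,0,0.2,0],[0,0,0,0.2,0],[0,0,0,0.2,0],[0,0,0,0.2,0],[0,0,0,0.2,0],[0,0,0,0.2,0],[0,0,0,0,0]]]'

```text
time: 15.95
ee_pos: [0.4917, -0.1602, 0.2634]
tool_rot: [0.03, 0.719, 0.69, -0.079]
force: [-0.2, -0.1, -0.4]
finger_gap: 0.0001
grip_force: 0.0
```

```bash
cat >> h.py <<'E'
from scipy.spatial.transform import Rotation as Ro
def st(goal=None):
    s=monitor.sense();R=Ro.from_quat(s['tool_rot'],scalar_first=True).as_matrix()
    J=np.array([[*EX,0],[*EY,0],[0,0,1]]);Rj=J@R
    p=jig(s['ee_pos']);print("jig",p.round(1),"F",(J@s['force']).round(1),"j6",s['joints'][5].round(2),"t",round(s['time'],2));print("tool axes in jig (cols)\n",Rj.round(3))
    if goal is not None:print("tool shift units",(Rj.T@(np.array(goal)-p)/60).round(3))
E
python3 - <<'E'
from h import *
st([35,-240,275])
E
```

```text
jig [ -50.8 -104.9  263.4] F [-0.2 -0.1 -0.4] j6 -0.28 t 15.95
tool axes in jig (cols)
 [[-0.1    0.994 -0.05 ]
 [ 0.983  0.09  -0.161]
 [-0.156 -0.065 -0.986]]
tool shift units [-2.386  1.205  0.101]
```

Request:
move_arm --commands '[[[0,0,0,0.12,0],[-0.8,0,0.05,0,0],[-0.8,0,0.05,0,0],[-0.75,0,0,0,0],[0,0.7,0,0,0],[0,0.7,0,0,0],[0,0,0,0,0]]]'

```text
time: 16.82
ee_pos: [0.557, -0.3108, 0.2739]
tool_rot: [0.033, 0.75, 0.656, -0.078]
force: [-0.3, 0.3, -0.1]
finger_gap: -0.0001
grip_force: 0.0
```

```bash
python3 - <<'E'
from h import *
st([35,-235,192])
E
```

```text
jig [  34.5 -245.1  273.9] F [-0.4  0.2 -0.1] j6 -0.4 t 16.82
tool axes in jig (cols)
 [[-0.008  0.999 -0.052]
 [ 0.987 -0.    -0.16 ]
 [-0.16  -0.053 -0.986]]
tool shift units [0.385 0.079 1.318]
```

Request:
move_arm --commands '[[[0.1,0.03,0.4,0,0],[0.14,0.03,0.5,0,0],[0.14,0.02,0.42,0,0],[0,0,0,0,0],[0.16,0,-0.03,0,0],[0.16,0,-0.03,0,0],[0,0,0,0,0]]]'

```text
time: 17.7
ee_pos: [0.561, -0.2805, 0.1954]
tool_rot: [0.035, 0.751, 0.655, -0.077]
force: [-0.2, -1.0, -0.7]
finger_gap: 0.0002
grip_force: 0.0
```

```bash
python3 - <<'E'
from h import *
st()
snap("scene","s9",(305,150,130,110),5)
E
```

```text
jig [  34.3 -214.5  195.4] F [-0.1 -1.  -0.7] j6 -0.32 t 17.7
tool axes in jig (cols)
 [[-0.004  0.999 -0.049]
 [ 0.987 -0.004 -0.162]
 [-0.162 -0.049 -0.986]]
```

View pics/s9.png

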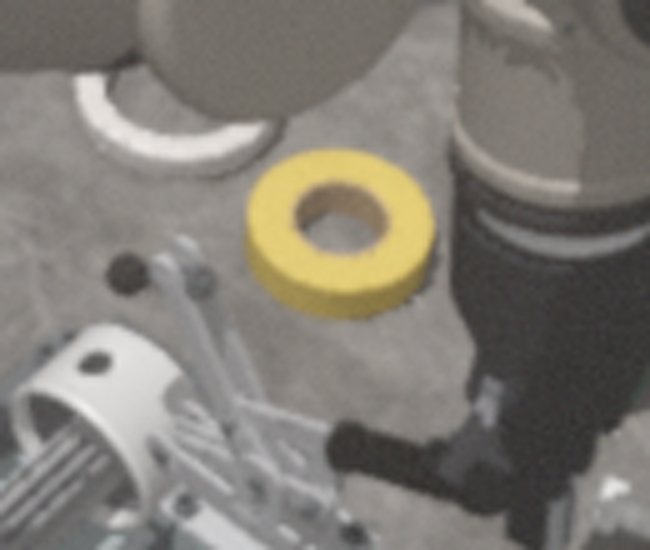

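The fingers stand just behind the handle's tip (around (480,480)) and the clamp is still open. I've used my last picture, so I'll rely on numbers from here. Pushing +y along the arc.

Request:
move_arm --commands '[[[0.14,0,-0.12,0,0],[0.14,0,-0.15,0,0],[0.14,0,-0.15,0,0]]]'

```text
time: 18.12
ee_pos: [0.5645, -0.2548, 0.2172]
tool_rot: [0.035, 0.752, 0.653, -0.08]
force: [-7.2, -7.3, 7.1]
finger_gap: -0.0001
grip_force: 5.3
```

```bash
cat >> h.py <<'E'
def handle():
    for n in("top","scene"):
        p,d=optics.grab_frame(n);P=jig(cloud(n,d)).reshape(-1,3);x,y,z=P.T
        k=(d.ravel()>0)&(abs(x-35)<14)&(y>-210)&(y<-20)&(z>165)&(z<262)&(p.reshape(-1,3).max(1)<60)
        B=P[k];print(n,k.sum(),B[B[:,1].argsort()][::max(1,k.sum()//10)].round(0)[:,1:].tolist())
E
python3 - <<'E'
from h import *
st();handle()
E
```

```text
jig [  34.3 -188.6  217.2] F [-6.1 -8.2  7.1] j6 -0.28 t 18.12
tool axes in jig (cols)
 [[-0.002  0.999 -0.051]
 [ 0.986 -0.007 -0.166]
 [-0.166 -0.051 -0.985]]
top 160 [[-173.0, 220.0], [-161.0, 220.0], [-155.0, 221.0], [-149.0, 216.0], [-144.0, 211.0], [-138.0, 201.0], [-133.0, 194.0], [-127.0, 196.0], [-121.0, 190.0], [-115.0, 186.0]]
scene 146 [[-193.0, 237.0], [-188.0, 242.0], [-183.0, 231.0], [-171.0, 223.0], [-151.0, 208.0], [-143.0, 202.0], [-139.0, 206.0], [-133.0, 194.0], [-126.0, 187.0], [-121.0, 189.0], [-113.0, 175.0]]
```

Request:
move_arm --commands '[[[0.12,-0.04,-0.15,0,0],[0.14,0,-0.12,0,0],[0.14,0,-0.1,0,0]]]'

```text
time: 18.6
ee_pos: [0.5681, -0.2261, 0.2351]
tool_rot: [0.035, 0.752, 0.654, -0.078]
force: [-3.7, -4.6, 8.0]
finger_gap: 0.0
grip_force: 4.4
```

```bash
python3 - <<'E'
from h import *
st();handle()
E
```

```text
jig [  33.9 -159.7  235.1] F [-3.  -5.1  8. ] j6 -0.24 t 18.6
tool axes in jig (cols)
 [[-0.002  0.999 -0.049]
 [ 0.986 -0.006 -0.164]
 [-0.164 -0.049 -0.985]]
top 131 [[-143.0, 235.0], [-134.0, 223.0], [-128.0, 235.0], [-124.0, 229.0], [-120.0, 220.0], [-116.0, 210.0], [-112.0, 210.0], [-106.0, 202.0], [-102.0, 178.0], [-98.0, 185.0], [-91.0, 185.0]]
scene 103 [[-162.0, 253.0], [-155.0, 249.0], [-151.0, 260.0], [-131.0, 219.0], [-125.0, 218.0], [-118.0, 197.0], [-114.0, 193.0], [-110.0, 191.0], [-107.0, 194.0], [-103.0, 190.0], [-97.0, 188.0]]
```

Request:
move_arm --commands '[[[-0.2,0,0.03,0,0],[0.03,0,0.22,0,0],[0.15,0,-0.03,0,0],[0.15,0,-0.05,0,0],[0,0,0,0,0]]]'

```text
time: 19.32
ee_pos: [0.5688, -0.2184, 0.2221]
tool_rot: [0.034, 0.751, 0.655, -0.077]
force: [0.3, 0.3, 0.3]
finger_gap: -0.0001
grip_force: 0.0
```

```bash
python3 - <<'E'
from h import *
st();handle()
E
```

```text
jig [  33.5 -151.9  222.1] F [0.3 0.3 0.3] j6 -0.23 t 19.32
tool axes in jig (cols)
 [[-0.004  0.999 -0.05 ]
 [ 0.987 -0.004 -0.161]
 [-0.161 -0.05  -0.986]]
top 110 [[-128.0, 243.0], [-118.0, 245.0], [-112.0, 252.0], [-110.0, 237.0], [-106.0, 228.0], [-103.0, 210.0], [-99.0, 200.0], [-96.0, 205.0], [-92.0, 200.0], [-88.0, 188.0]]
scene 86 [[-157.0, 243.0], [-153.0, 248.0], [-147.0, 246.0], [-119.0, 222.0], [-114.0, 212.0], [-110.0, 210.0], [-106.0, 198.0], [-103.0, 203.0], [-101.0, 212.0], [-98.0, 204.0], [-92.0, 182.0]]
```

Request:
move_arm --commands '[[[0.16,0,-0.08,0,0],[0.16,0,-0.08,0,0],[0.16,0,-0.08,0,0],[0.16,0,-0.07,0,0]]]'

```text
time: 19.92
ee_pos: [0.5743, -0.179, 0.2344]
tool_rot: [0.034, 0.752, 0.654, -0.078]
force: [-3.1, -4.7, 0.0]
finger_gap: -0.0
grip_force: 2.1
```

```bash
python3 - <<'E'
from h import *
st();handle()
E
```

```text
jig [  33.6 -112.1  234.4] F [-2.4 -5.1  0. ] j6 -0.17 t 19.93
tool axes in jig (cols)
 [[-0.003  0.999 -0.052]
 [ 0.987 -0.006 -0.162]
 [-0.162 -0.051 -0.985]]
top 60 [[-88.0, 253.0], [-85.0, 207.0], [-82.0, 206.0], [-81.0, 238.0], [-79.0, 251.0], [-77.0, 235.0], [-76.0, 224.0], [-74.0, 194.0], [-73.0, 202.0], [-70.0, 194.0]]
scene 134 [[-116.0, 251.0], [-105.0, 260.0], [-92.0, 244.0], [-90.0, 250.0], [-88.0, 214.0], [-87.0, 217.0], [-85.0, 205.0], [-83.0, 216.0], [-81.0, 207.0], [-78.0, 201.0], [-74.0, 183.0]]
```

Request:
move_arm --commands '[[[0.15,0,-0.03,0,0],[0.15,0,-0.03,0,0],[0.13,0,-0.02,0,0],[0,0,0,0,0]]]'

```text
time: 20.52
ee_pos: [0.5786, -0.1519, 0.2341]
tool_rot: [0.033, 0.751, 0.654, -0.077]
force: [0.1, -0.4, 1.0]
finger_gap: -0.0002
grip_force: 0.0
```

```bash
python3 - <<'E'
from h import *
st();handle();cast()
E
```

```text
jig [ 34.2 -84.7 234.1] F [ 0.2 -0.4  1. ] j6 -0.13 t 20.52
tool axes in jig (cols)
 [[-0.004  0.999 -0.051]
 [ 0.987 -0.004 -0.16 ]
 [-0.16  -0.051 -0.986]]
top 22 [[-64.0, 190.0], [-63.0, 181.0], [-62.0, 217.0], [-61.0, 231.0], [-59.0, 214.0], [-58.0, 219.0], [-58.0, 253.0], [-57.0, 235.0], [-56.0, 255.0], [-55.0, 257.0], [-54.0, 226.0]]
scene 86 [[-90.0, 250.0], [-73.0, 192.0], [-70.0, 204.0], [-70.0, 225.0], [-69.0, 218.0], [-68.0, 213.0], [-67.0, 200.0], [-66.0, 233.0], [-65.0, 239.0], [-64.0, 226.0], [-61.0, 188.0]]
top piston 195 x [18.4 21.2 42.6 62.7 65.4]
scene foot 103 x [-66.  -65.4 -60.6 -55.2 -53.1] y [-20.3  -2.9  15.7]
scene piston 210 x [17.1 19.  27.9 42.7 56.4]
```

Request:
move_arm --commands '[[[0.1,0,-0.02,0,0],[0.07,0,-0.01,0,0],[0.05,0,0,0,0],[0,0,0,0,0]]]'

```text
time: 21.22
ee_pos: [0.5802, -0.1411, 0.2342]
tool_rot: [0.035, 0.752, 0.654, -0.079]
force: [-0.5, -5.7, -1.0]
finger_gap: -0.0003
grip_force: 2.8
```

Request:
move_arm --commands '[[[0.04,0,0,0,0],[0,0,0,0,0]]]'

```text
time: 21.48
ee_pos: [0.5804, -0.1399, 0.234]
tool_rot: [0.035, 0.752, 0.653, -0.079]
force: [-1.4, -9.5, -0.3]
finger_gap: 0.0
grip_force: 4.7
```

Request:
move_arm --commands '[[[-0.2,0,0,0,0],[-0.6,0,0,0,0],[-0.7,0,-0.3,0,0],[-0.5,0,-0.6,0,0],[-0.8,-0.2,-0.3,0,0],[-0.8,-0.2,0,0,0],[0,0,0,0,0],[0,0,0,0,0]]]'

```text
time: 22.48
ee_pos: [0.5336, -0.3341, 0.3404]
tool_rot: [0.034, 0.752, 0.654, -0.077]
force: [0.8, 0.1, 0.1]
finger_gap: -0.0
grip_force: 0.0
```

```bash
python3 - <<'E'
from h import *
st();handle();cast()
for n in("top","scene"):
    p,d=optics.grab_frame(n);a=cv2.imread(f"pics/{n}0.png")
    e=np.load(f"pics/{n}0.npy");P=jig(cloud(n,d))
    # clamp foot / arm region heights near piston top
    x,y,z=P.reshape(-1,3).T;k=(abs(x-35)<12)&(abs(y)<14)&(z>97)&(z<240);print(n,"arm pts z",np.percentile(z[k],[5,50,95]).round(0) if k.sum() else None)
    # changed regions against the first picture
    df=(np.abs(p[:,:,::-1].astype(int)-a).max(2)>45).astype(np.uint8)
    c,_,s,ct=cv2.connectedComponentsWithStats(cv2.morphologyEx(df,cv2.MORPH_OPEN,np.ones((2,2))))
    print([(r.tolist()) for r in s[1:] if r[4]>15])
E
```

```text
jig [  14.6 -271.4  340.4] F [0.8 0.2 0.1] j6 -0.47 t 22.48
tool axes in jig (cols)
 [[-0.003  0.999 -0.051]
 [ 0.987 -0.005 -0.16 ]
 [-0.16  -0.051 -0.986]]
top 75 [[-69.0, 182.0], [-64.0, 212.0], [-61.0, 197.0], [-59.0, 247.0], [-57.0, 255.0], [-56.0, 254.0], [-54.0, 258.0], [-52.0, 229.0], [-50.0, 216.0], [-49.0, 256.0], [-46.0, 254.0]]
scene 1 [[-62.0, 214.0]]
top foot 61 x [-65.9 -64.9 -59.8 -53.8 -53.1] y [-19.6  -2.   15.7]
top piston 196 x [18.  20.4 40.8 62.3 65.5]
scene foot 106 x [-66.5 -65.3 -60.7 -54.8 -53.1] y [-21.   -4.2  15.9]
scene piston 204 x [17.  19.  28.  42.4 56.1]
top arm pts z [ 99. 136. 145.]
[[399, 143, 129, 147, 5817], [404, 179, 38, 36, 457], [323, 194, 26, 10, 132], [486, 198, 27, 27, 319], [327, 206, 5, 5, 18], [318, 210, 5, 6, 20], [326, 212, 13, 12, 88], [376, 216, 24, 27, 258], [286, 233, 99, 76, 2561], [165, 251, 41, 26, 520], [380, 257, 38, 11, 155], [251, 263, 36, 30, 263], [453, 263, 5, 7, 20], [205, 266, 214, 134, 11985], [0, 284, 106, 116, 5647], [336, 286, 7, 8, 27], [407, 287, 9, 6, 32], [0, 302, 23, 20, 221], [0, 316, 16, 25, 214], [179, 34
[... 1114 characters left out ...]
[284, 292, 8, 9, 25], [410, 293, 14, 8, 73], [265, 301, 7, 8, 26], [293, 301, 7, 8, 33], [252, 303, 12, 22, 141], [285, 303, 4, 5, 16], [231, 308, 12, 10, 61], [299, 311, 64, 63, 1223], [224, 312, 7, 4, 24], [278, 312, 11, 17, 75], [242, 317, 5, 10, 30], [365, 318, 19, 15, 151], [86, 321, 11, 14, 88], [190, 327, 37, 29, 460], [203, 326, 12, 9, 33], [11, 328, 46, 54, 1553], [301, 329, 8, 8, 42], [295, 336, 6, 6, 24], [301, 339, 4, 7, 20], [96, 349, 29, 17, 231], [359, 351, 8, 10, 45], [232, 356, 40, 42, 602], [331, 358, 6, 8, 23], [315, 362, 28, 30, 260], [101, 365, 31, 35, 725], [94, 370, 9, 30, 131], [346, 370, 15, 7, 50], [314, 372, 4, 6, 18], [277, 394, 32, 6, 115], [163, 396, 10, 4, 28]]
```

```bash
python3 -c "
from cell import order
print(order.job_done())"
```

```text
the job is handed in; nothing more can be done
None
```

I opened the clamp fully, pushed the casting home against the end stop (no movement at 19 N), swung the handle back to its locked position and handed the job in; my moves stayed clear of the caliper, bolts and chalk, but I didn't re-measure them at the end.

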